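# Show a carton's hidden inspection sticker to a fixed camera with a swivel mirror

## Robot

A 7-joint arm with a two-finger parallel gripper is mounted at the origin on a cart in front of the work surface, level with it; the furniture and walls round the work are solid. World frame = base frame: x ahead of the robot, y to its left, z up, the work surface at z = 0. Lengths are in m, angles in degrees, forces in N, time in s.
With the tool pointing down it reaches from about 0.4 to 0.925 m from the base axis. Payload 5.6 kg.
Tool frame: the origin (TCP) lies midway between the tips of the shut fingers; the grasp point (between the pads) lies 19 mm behind it; z points along the fingers, y is the line along which they close (so a half turn about z gives the same grasp; the last joint's range is limited). The gripper opens to 85 mm and grips with 20 to 120 N. Pads are 22 mm wide; open, the fingers measure 114 mm over their backs; the gripper's body (76 mm by 85 mm) begins 54 mm behind the grasp point. The pads swing forward as they close: fully open they stand 13 mm farther back than shut.
Start: joints at [-76.089, 26.786, -0.665, 91.828, 0.344, 61.387, -3.226], TCP at [0.183, 0.624, 0.231] pointing down, gripper open.
Joint ranges: [-144.91, 144.91], [-17.63, 115.5], [-89.93, 88.59], [15.96, 139.68], [-74.01, 254.01], [8.47, 105.57], [-167.45, 167.45]. Speed limits (degrees/s): [147.25, 147.25, 180, 180, 180, 180, 180].

## Interface

Orientations are given as a 3x3 rotation matrix whose columns are the frame's x, y, z axes.
In Python, from bench import robot gives the robot as it stands.
- The arm moves only by the tool drive_effector, called after "Request:" as name(argument=value, ...), one argument or row to a line, values as JSON. Schema: {"type":"object","properties":{"deltas":{"type":"array","items":{"type":"object","properties":{"xyz":{"type":"array","items":{"type":"number"},"minItems":3,"maxItems":3},"r":{"type":"array","items":{"type":"number"},"minItems":3,"maxItems":3}},"additionalProperties":false},"minItems":1,"maxItems":8},"finger_gap":{"type":"number"},"clamp_n":{"type":"number"},"only":{"type":"string"},"quiet":{"type":"boolean"},"lines":{"type":"string"}},"required":["deltas"],"additionalProperties":false}. deltas is a list of rows, 1 to 8 of them, each an object with the fields xyz (a list: dx, dy, dz in m), r (a list: a rotation vector rx, ry, rz in degrees); a field left out counts as zero; each row shifts and turns the commanded pose from where the row before left it, along the tool's axes as they then stand; what a row does not reach is not made up. A row lasts 1/10 s, in which the tool goes at most 0.05 m and 8.59 degrees, less where a joint would pass 70% of its speed; a pose out of reach is approached as far as the arm can. finger_gap is the finger opening in m, set as the call begins (left out keeps the last). The fingers move at their own pace and stop on an object; clamp_n is the grip in N (left out, the last holds). Time passes only in rows, so rows that do not move let the fingers close. The tool returns the time, the measured TCP pose, the force, the opening and the grip force at its end. only (a regular expression) keeps the lines of the reply that match it, lines (a string "A,B") keeps lines A to B, and quiet returns only ok. Input that does not fit is refused with a message, and nothing moves.
- robot.state(): the state, without advancing time (a new reading comes with each control period).
- robot.camera(name): name is "side" or "top" or "wrist"; returns a dict with "pixels" (384x512x3 uint8, blue, green, red), "fov_y" (degrees; the focal length in pixels is half the picture's height over the tangent of half this angle, whatever the lens; pixels are square), "cx", "cy" (the principal point, pixels), "pose" (4x4, takes a point from camera to world coordinates). Camera axes: x right, y up, looking along -z (the intrinsics and any distortion apply to the point x, -y, -z); pixel columns grow to the right and rows downward; lengths in m; the calibration is good to about 2 mm. A picture is of the moment at which its call begins. There is no depth.
- robot.close_job(): hands the job in; it is judged then, once.
The state is a dict: "clock": time; "joints": joint angles; "dq": joint speeds; "tau": joint torques, N m; "ee_pos": TCP position; "tcp_rot": TCP orientation; "contact_force": force on the tool from outside, world axes, zero at the start; "moment": the same for the moment, N m; "opening": finger opening in m; "grip_force": force on a finger pad.
Only numpy, scipy, OpenCV 4.12 (cv2) and the standard library are available. Lean on these libraries where they do the work, as an engineer would, in place of code of your own. Each camera call takes 0.05 s, during which the arm holds its last target. There are 200 camera calls.

## Task

Stack the tea carton with the orange sticker squarely on top of the other tea carton, with its sticker side towards the swivel mirror, and let go of it. Then turn the spring-loaded mirror by its blue tab until the small inspection camera on the same rail sees the middle of the sticker in the centre of the mirror, and finish still holding the mirror steady at that angle, because it swings back if released. Leave the lower carton and the other things where they are.

Things in the scene. Friction and masses are not known exactly. Their poses are not given: they have to be found in the camera images.
- carton: Green closed tea carton to be stacked, 104 x 44 x 74 mm (its x, y, z), about 0.1 to 0.2 kg, standing upright on the worktop. Origin: centre of the underside, z up. An orange round sticker is on its plain -y broad side (the +y side is printed); an orange strip runs from it up to the top and onto the -y half of the top face. Grasp across the 44 mm.
- sticker (a point): Centre of the orange round sticker (28 mm across) on the -y broad side of carton, 37 mm above its underside, 22 mm from its middle.
- base_carton: Identical green tea carton without a sticker, 104 x 44 x 74 mm (x, y, z), 0.2 kg, loose, standing upright where the column is to be: the lower one. Origin: centre of the underside. Its plain -y broad side (the +y side is printed) roughly faces the mirror, so the sticker carton stacked in the same orientation shows its sticker to the mirror.
- rig: Fixed inspection rig: aluminium rail 230 mm long with a mirror post at one end and a small grey camera at the other. Origin: on the worktop, on the mirror's vertical pivot axis. Its x axis points along the rail from the mirror to the camera (horizontal), z up. Reaches 0.195 m high at the mirror, 0.13 m at the camera.
- lens (a point): Camera lens, 189 mm from the mirror's axis along the rig's x axis, 111 mm above the worktop; the camera looks level straight at the centre of the mirror. The sticker of a correctly stacked carton is at this same height.
- mirror_center (a point): Centre of the mirror's reflecting face, on its vertical pivot axis, 111 mm above the worktop; axes as the rig's. The mirror is upright, 100 mm wide and 88 mm high over its white frame.
- mirror_tab (a point): Grip point of the blue tab on top of the mirror, on the pivot axis, 180 mm above the worktop. The tab is 12 mm thick along this point's x axis (the mirror's normal, out of its reflecting face), 44 mm wide along y (in the mirror's plane) and stands from 159 to 195 mm above the worktop; the frame below is 13 mm thick. Turns with the mirror.
- mirror (a joint): Swivel angle of the mirror (rad) about its vertical axis: 0 = squarely facing the camera (rest), growing counter-clockwise from above, to 1.3. A spring (0.10 N m per rad plus 0.01 N m) turns it back when released. The camera sees along the rig's x axis turned by twice this angle, so the angle needed is half of that at the mirror's axis from lens to sticker.
- view (a point): The camera's line of sight after reflection: origin at the centre of the mirror's face, x axis level along the direction in which the camera sees by way of the mirror (rig's x axis turned by twice the mirror's angle), z up. No visible part.
- tin: Bystander: food tin, 57 mm across, 72 mm high, origin at its underside. Leave alone.
- spice_jar: Bystander: glass spice jar with a red cap, 46 mm across, 109 mm high, origin at its underside. Leave alone.
- cup: Bystander: white cup with dots, 63 x 92 x 55 mm, origin at its underside. Leave alone.

How it is judged (in metres and radians):
On the way, in this order (a step that is already met when the one before it is completed fails the run):
1. the sticker carton stands squarely on the lower carton, sticker side to the mirror, released (x of carton in the frame of base_carton between -0.012 and 0.012 m and y of carton in the frame of base_carton between -0.01 and 0.01 m and z of carton in the frame of base_carton between 0.069 and 0.079 m and angle between the x axis of carton and the x axis of base_carton, either way round below 0.14 rad and angle between each of carton, base_carton's own z axis and vertical below 0.06 rad and y of mirror_center in the frame of carton below -0.1 m and contact force between the fingers and carton below 0.05 N and linear speed of carton below 0.02 m/s), for 0.3 s.
2. the camera sees the sticker in the centre of the mirror, the fingers holding the mirror (y of sticker in the frame of view between -0.022 and 0.022 m and z of sticker in the frame of view between -0.015 and 0.015 m and x of sticker in the frame of view above 0.1 m and contact force between the fingers and rig above 0.5 N), for 0.2 s.
At the end, for the whole second after the job is handed in: Sticker carton at rest, upright, on the lower one within 12 mm lengthways, 10 mm crossways, 0.14 rad, sticker side to the mirror, released; the reflected line of sight passes within 22 mm sideways and 15 mm in height of the sticker centre; fingers hold the mirror (over 0.5 N), which does not turn (all of step 1 and all of step 2 and velocity of joint mirror between -0.08 and 0.08 rad/s); the arm keeps its last pose, push and grip.
It fails at once if the lower carton was pushed more than 25 mm or tipped (distance of base_carton from where it was at the start of the episode above 0.025 m or angle between base_carton's own z axis and vertical above 0.3 rad).
It fails at once if a bystander was moved more than 25 mm (distance of any of tin, spice_jar, cup from where it was at the start of the episode above 0.025 m).
It also fails if it takes over 48 s, if anything falls off the work surface, if the arm or the gripper's body presses on something with over 40 N, if the wrist force passes 120 N, or if a joint passes its speed limit or range.

## Working session

There is one attempt and no reset: what is moved stays moved. The work goes in short steps, Python scripts to look and compute and a tool call to move; the robot and the scene stay as the last step left them, time stands still between calls to the robot, and variables do not carry over. Pictures are saved under pics/ and viewed, at most 10 in all, crops included, and the job is handed in when it is done.

```bash
ls; mkdir -p pics
```

Run:
```python
from bench import robot
import cv2, numpy as np
ims=[]
for n in ("side","top"):
    c=robot.camera(n); ims.append(c["pixels"]); cv2.imwrite(f"pics/{n}0.png",c["pixels"])
    np.savez(f"{n}0.npz",**c)
    print(n,c.keys(),c["fov_y"],c["cx"],c["cy"],np.round(c["pose"],3).tolist())
s=robot.state();print(s["clock"],s["ee_pos"],np.round(s["tcp_rot"],3).tolist(),s["opening"])
```

```text
bench.py
pics
side dict_keys(['pixels', 'fov_y', 'cx', 'cy', 'pose']) 57.96345407475062 253.78294799583028 189.7352600530077 [[-0.98, 0.15, -0.131, 0.431], [-0.198, -0.674, 0.712, 0.724], [0.018, 0.724, 0.69, 0.869], [0.0, 0.0, 0.0, 1.0]]
top dict_keys(['pixels', 'fov_y', 'cx', 'cy', 'pose']) 52.288232053518264 247.77632630365767 183.82444802776538 [[-0.289, 0.923, -0.255, 0.223], [-0.957, -0.28, 0.074, 0.048], [-0.003, 0.266, 0.964, 1.413], [0.0, 0.0, 0.0, 1.0]]
0.1 [0.18316439 0.62313245 0.23040325] [[-0.959, 0.282, -0.0], [0.282, 0.959, -0.002], [-0.0, -0.002, -1.0]] 0.08527686018504693
```

View pics/side0.png

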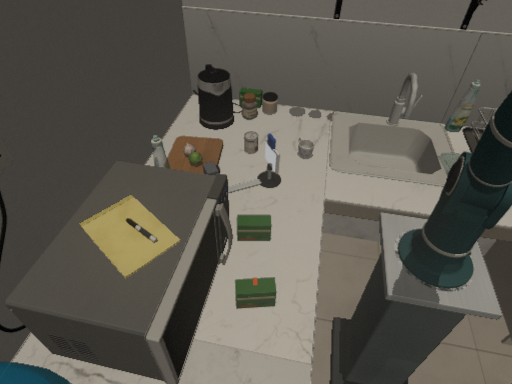

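View pics/top0.png

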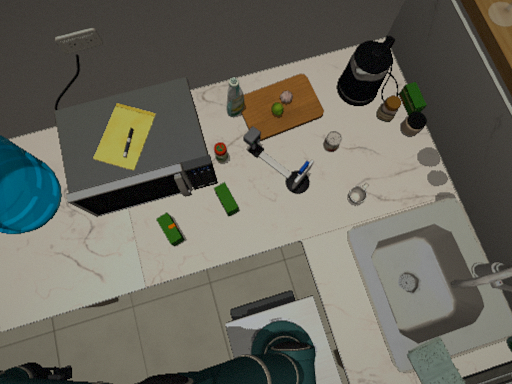

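Side view: sticker carton at about (255,292), base carton (255,228), mirror (271,160), camera at (212,172). Top view: sticker carton (170,228), base carton (227,198), mirror (299,178), camera (252,137). Next I'll enlarge crops of these areas.

Create h.py:
```python
import numpy as np, cv2
def ray(c,u,v):
    h=c["pixels"].shape[0]; f=h/2/np.tan(np.radians(float(c["fov_y"]))/2)
    d=np.array([(u-c["cx"])/f,-(v-c["cy"])/f,-1.0]); P=c["pose"]
    return P[:3,3],P[:3,:3]@d
def onplane(c,u,v,z):
    o,d=ray(c,u,v); return o+d*(z-o[2])/d[2]
def proj(c,p):
    P=c["pose"]; q=P[:3,:3].T@(np.asarray(p)-P[:3,3]); h=c["pixels"].shape[0]; f=h/2/np.tan(np.radians(float(c["fov_y"]))/2)
    return np.array([c["cx"]+f*q[0]/-q[2], c["cy"]-f*q[1]/-q[2]])
def tri(rays):
    A=np.zeros((3,3));b=np.zeros(3)
    for o,d in rays:
        d=d/np.linalg.norm(d);M=np.eye(3)-np.outer(d,d);A+=M;b+=M@o
    return np.linalg.solve(A,b)
```

Run:
```python
from h import *
t=dict(np.load("top0.npz"));s=dict(np.load("side0.npz"))
a=cv2.resize(t["pixels"][120:255,150:345],None,fx=4,fy=4,interpolation=cv2.INTER_CUBIC)
b=cv2.resize(s["pixels"][125:315,190:310],None,fx=3,fy=3,interpolation=cv2.INTER_CUBIC)
cv2.imwrite("pics/a.png",a);cv2.imwrite("pics/b.png",b)
for n,c in (("top",t),("side",s)):
    hsv=cv2.cvtColor(c["pixels"],cv2.COLOR_BGR2HSV)
    for nm,lo,hi in (("green",(40,80,30),(80,255,255)),("orange",(5,150,100),(18,255,255)),("blue",(105,120,50),(130,255,255))):
        m=cv2.inRange(hsv,lo,hi)
        for k in cv2.findContours(m,0,2)[0]:
            if cv2.contourArea(k)>8 or (nm!="green" and len(k)>3):
                r=cv2.minAreaRect(k); print(n,nm,np.round(r[0],1),np.round(r[1],1),round(r[2]), np.round(onplane(c,*r[0],.074),3))
```

```text
top green [170.  229.1] [33. 14.] 60 [0.5   0.247 0.074]
top green [226.3 199. ] [32.1 12.7] 61 [0.546 0.032 0.074]
top green [278.5 111.5] [5. 7.] 90 [ 0.813 -0.247  0.074]
top green [412.5  98. ] [30.  19.7] 63 [ 0.719 -0.748  0.074]
top orange [171.5 225.6] [2.9 6.5] 59 [0.511 0.239 0.074]
top orange [219.5 148. ] [10. 11.] 90 [0.737 0.003 0.074]
top orange [390.8 104.2] [2.8 2.1] 45 [ 0.718 -0.66   0.074]
top orange [393.5 101.5] [2.8 1.4] 45 [ 0.726 -0.674  0.074]
top orange [280.2 105.9] [46.4 76.5] 69 [ 0.833 -0.26   0.074]
top orange [491.   27.5] [0.7 2.1] 45 [ 0.915 -1.17   0.074]
top orange [508.5  31.5] [11.  5.] 90 [ 0.878 -1.228  0.074]
top orange [503.4  42.4] [50.4 10.1] 61 [ 0.838 -1.186  0.074]
top orange [494.5   1. ] [2. 5.] 90 [ 1.025 -1.24   0.074]
top orange [486.8  10.6] [29.5 11.6] 63 [ 0.992 -1.189  0.074]
top blue [303.4 167.3] [ 3.3 14.4] 39 [ 0.578 -0.265  0.074]
side green [255.5 302.5] [ 7. 37.] 90 [0.498 0.299 0.074]
side green [255.3 287.6] [18.1 39.3] 87 [0.506 0.259 0.074]
side green [253.5 235.5] [ 7. 31.] 90 [0.545 0.093 0.074]
side green [254.  222.5] [13. 32.] 90 [0.553 0.044 0.074]
side green [195. 157.] [10.  8.] 0 [ 0.828 -0.221  0.074]
side green [453.1 127.2] [7.3 2.8] 18 [-0.156 -0.649  0.074]
side green [250.4  97.3] [22.2 17.6] 6 [ 0.72  -0.699  0.074]
side orange [255. 281.] [6. 4.] 90 [0.511 0.24  0.074]
side blue [271.8 137.3] [7.1 2.1] 45 [ 0.573 -0.408  0.074]
```

View pics/a.png

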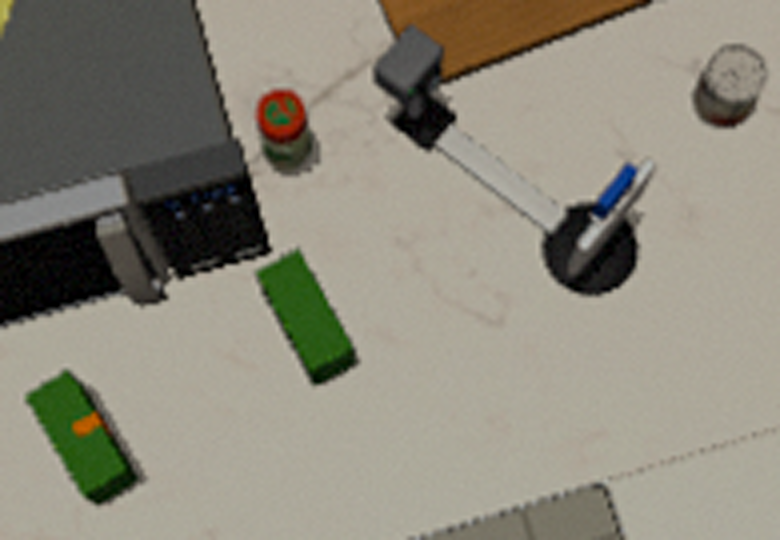

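View pics/b.png

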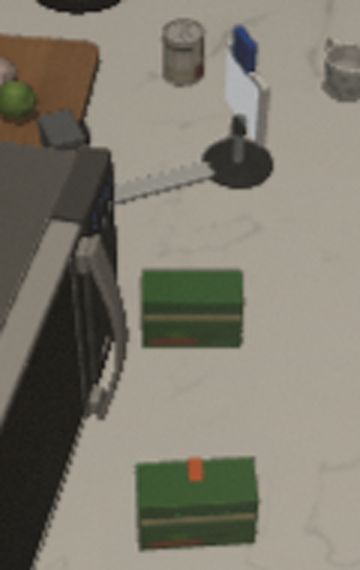

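Views show the sticker strip facing the mirror side, so the carton needs no half turn. Key points in the top crop: tab (614,190), mirror foot disc (590,248), camera (410,60), microwave corner at worktop (268,250).

Run:
```python
from h import *
t=dict(np.load("top0.npz"));s=dict(np.load("side0.npz"))
T=lambda x,y:(150+(x+.5)/4-.5,120+(y+.5)/4-.5)
S=lambda x,y:(190+(x+.5)/3-.5,125+(y+.5)/3-.5)
print("foot",onplane(t,*T(590,248),0),onplane(s,*S(238,163),0))
print("tab",onplane(t,*T(614,190),.18), tri([ray(t,*T(614,190)),ray(s,*S(244,47))]))
print("cam",onplane(t,*T(408,60),.12),"camfoot",onplane(t,*T(425,120),0))
print("mw bottom corner",onplane(t,*T(268,250),0))
for z in (.2,.25,.3):print("mw top",z,onplane(t,*T(240,140),z),onplane(s,228,175,z))
print("handle",tri([ray(t,*T(150,297)),ray(s,*S(100,412))]))
for nm,cs in (("base",[(258,272),(297,250),(356,352),(316,372)]),("stick",[(27,398),(68,371),(134,470),(95,494)])):
    p=np.array([onplane(t,*T(*c),.074) for c in cs]); print(nm,np.round(p[:,:2],3).tolist(),p.mean(0))
    print(" len",np.linalg.norm(p[0]-p[3]),np.linalg.norm(p[1]-p[2]),"wid",np.linalg.norm(p[0]-p[1]),"ang",np.degrees(np.arctan2(*((p[0]-p[3]+p[1]-p[2])[:2][::-1]))))
for nm,cs in (("base",[(142,270),(242,270),(242,304),(141,304)]),("stick",[(137,464),(255,458),(257,484),(138,520)])):
    p=np.array([onplane(s,*S(*c),.074) for c in cs[:2]]); print("side far edge",nm,np.round(p[:,:2],3).tolist(),p.mean(0))
```

```text
foot [ 0.55148886 -0.24127497  0.        ] [ 5.52046468e-01 -2.43029999e-01 -1.11022302e-16]
tab [ 0.55103942 -0.23946441  0.18      ] [ 0.55245538 -0.239946    0.17851114]
cam [ 0.73470505 -0.11790111  0.12      ] camfoot [ 0.718317   -0.13081209  0.        ]
mw bottom corner [0.63719363 0.04826322 0.        ]
mw top 0.2 [0.67554743 0.04492715 0.2       ] [ 0.64419758 -0.01163397  0.2       ]
mw top 0.25 [0.65687436 0.04503333 0.25      ] [0.62824625 0.04332934 0.25      ]
mw top 0.3 [0.63820129 0.04513952 0.3       ] [0.61229491 0.09829265 0.3       ]
handle [0.62004241 0.16406402 0.01802899]
base [[0.599, 0.062], [0.608, 0.024], [0.504, -0.0], [0.497, 0.038]] [0.55196298 0.03079288 0.074     ]
 len 0.10424021941213148 0.10662310891490051 wid 0.039725022826183155 ang 13.218041696065793
stick [[0.548, 0.284], [0.561, 0.244], [0.46, 0.211], [0.45, 0.247]] [0.50472116 0.24656719 0.074     ]
 len 0.1041624640441133 0.10573363903246305 wid 0.041674987592886056 ang 19.538955568861784
side far edge base [[0.611, 0.024], [0.51, 0.002]] [0.56035346 0.01271704 0.074     ]
side far edge stick [[0.562, 0.246], [0.462, 0.219]] [0.51212829 0.2324514  0.074     ]
```

Request:
drive_effector(
  deltas=[
    {"xyz":[-0.026,-0.017,0]},
    {"xyz":[-0.026,-0.017,0]},
    {"xyz":[-0.026,-0.017,0]},
    {"xyz":[-0.026,-0.017,0]},
    {"xyz":[-0.026,-0.017,0]},
    {"xyz":[-0.026,-0.017,0]},
    {"xyz":[-0.026,-0.017,0]},
    {"xyz":[-0.026,-0.017,0]},
  ],
  finger_gap=0.085,
  clamp_n=40,
)

```text
clock: 0.9
ee_pos: [0.345, 0.4332, 0.231]
tcp_rot: [[-0.959, 0.282, -0.0], [0.282, 0.959, -0.001], [0.0, -0.001, -1.0]]
contact_force: [0.8, 0.5, -0.0]
opening: 0.085
grip_force: 0.0
```

Request:
drive_effector(
  deltas=[
    {"xyz":[-0.026,-0.017,0]},
    {"xyz":[-0.026,-0.017,0]},
    {"xyz":[-0.026,-0.017,0]},
    {"xyz":[-0.026,-0.017,0]},
    {"xyz":[-0.026,-0.017,0]},
    {"xyz":[-0.026,-0.017,0]},
    {"xyz":[-0.026,-0.017,0]},
    {"xyz":[-0.026,-0.017,0]},
  ],
)

```text
clock: 1.7
ee_pos: [0.5062, 0.2442, 0.231]
tcp_rot: [[-0.959, 0.282, -0.001], [0.282, 0.959, -0.0], [0.0, -0.0, -1.0]]
contact_force: [0.2, 0.8, -0.4]
opening: 0.0852
grip_force: 0.0
```

Request:
drive_effector(
  deltas=[
    {"r":[0,0,-6]},
    {"r":[0,0,-6]},
    {"r":[0,0,-6]},
    {"r":[0,0,-6]},
    {"r":[0,0,-6]},
    {"r":[0,0,-5]},
    {},
  ],
)

```text
clock: 2.4
ee_pos: [0.5055, 0.2451, 0.2309]
tcp_rot: [[-0.948, -0.319, -0.001], [-0.319, 0.948, -0.0], [0.001, -0.0, -1.0]]
contact_force: [-0.4, -0.5, -0.8]
opening: 0.0852
grip_force: 0.0
```

Run:
```python
from h import *
from bench import robot
c=robot.camera("wrist");np.savez("w1.npz",**c);cv2.imwrite("pics/w1.png",c["pixels"])
s=robot.state();print(s["ee_pos"],s["tcp_rot"],s["joints"],c["fov_y"],c["pose"],s["contact_force"])
```

```text
[0.50552088 0.24514251 0.23098167] [[-9.48295006e-01 -3.17389655e-01 -6.23490959e-04]
 [-3.17389564e-01  9.48295210e-01 -2.42137658e-04]
 [ 6.68105477e-04 -3.17284083e-05 -9.99999776e-01]] [-32.51777628  18.24163825   3.96954453 104.67049226  -1.48360972
  57.1754963   80.56317254] 60.4260991683813 [[-3.19171602e-01 -9.07523428e-01 -2.73003143e-01  4.36455249e-01]
 [ 9.47696923e-01 -3.05587800e-01 -9.21229597e-02  2.20985826e-01]
 [ 1.77314317e-04 -2.88127271e-01  9.57592107e-01  3.73148873e-01]
 [ 0.00000000e+00  0.00000000e+00  0.00000000e+00  1.00000000e+00]] [ 0.16316262 -0.11646427  0.49969087]
```

View pics/w1.png

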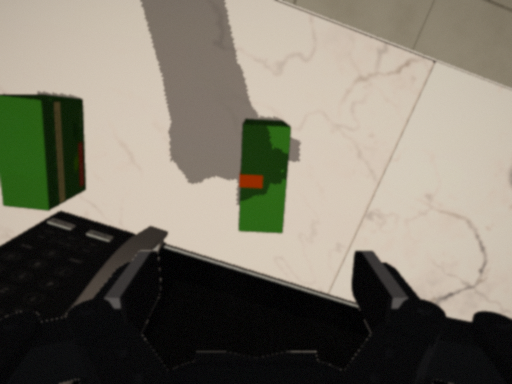

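Wrist view: sticker carton top face spans about x 240–290, y 125–233 with the strip at (252,182) toward image left (the mirror side); the base carton is at left (40,150), microwave front along the bottom edge.

Run:
```python
from h import *
c=dict(np.load("w1.npz"))
hsv=cv2.cvtColor(c["pixels"],cv2.COLOR_BGR2HSV)
m=cv2.inRange(hsv,(35,80,25),(85,255,255))|cv2.inRange(hsv,(0,150,90),(18,255,255))
m[:110]=0;m[:,:200]=0;m[240:]=0;m[:,320:]=0
ys,xs=np.nonzero(m)
L=[];R=[]
for v in range(138,226,2):
    x=np.nonzero(m[v])[0]; L.append(onplane(c,x.min()-.5,v,.074)[:2]);R.append(onplane(c,x.max()+.5,v,.074)[:2])
L=np.array(L);R=np.array(R)
for n,P in (("L",L),("R",R)):
    vx,vy,a,b=cv2.fitLine(P.astype(np.float32),cv2.DIST_HUBER,0,.001,.001).ravel(); print(n,np.degrees(np.arctan2(vy,vx)),a,b)
for v in (118,121,123,125,127,130,229,231,233): print(v,hsv[v,265], onplane(c,265,v,.074)[:2])
print("width",np.linalg.norm(L-R,axis=1)[::10])
print("strip",onplane(c,252,182,.074))
far=onplane(c,262,233,.074); print(far)
```

```text
L 15.7285795 0.5045471 0.22906284
R 15.619009 0.4983721 0.2717821
118 [ 17  39 123] [0.45275383 0.23520844]
121 [ 49 172  37] [0.45521484 0.23605956]
123 [ 50 221  30] [0.45686255 0.2366294 ]
125 [ 53 187  45] [0.45851591 0.2372012 ]
127 [ 53 194  54] [0.46017497 0.23777497]
130 [ 51 198  54] [0.46267429 0.23863933]
229 [ 52 196  99] [0.55308477 0.26990684]
231 [ 50 131 111] [0.55508553 0.27059878]
233 [ 25  38 186] [0.55709387 0.27129334]
width [0.0432808  0.04221056 0.04297001 0.04280612 0.04263607]
strip [0.51203663 0.24281543 0.074     ]
[0.55803466 0.26849918 0.074     ]
```

Request:
drive_effector(
  deltas=[
    {"xyz":[0,0.0045,0.03],"r":[0,0,2.8]},
    {"xyz":[0,0,0.04]},
    {"xyz":[0,0,0.04]},
    {"xyz":[0,0,0.04]},
    {"xyz":[0,0,0.025]},
    {"xyz":[0,0,0.02]},
    {},
  ],
)

```text
clock: 3.15
ee_pos: [0.5022, 0.2485, 0.0334]
tcp_rot: [[-0.963, -0.271, -0.005], [-0.271, 0.963, -0.003], [0.006, -0.002, -1.0]]
contact_force: [-0.4, 0.1, 1.3]
opening: 0.085
grip_force: 0.0
```

Request:
drive_effector(
  deltas=[
    {},
    {},
    {},
    {},
    {},
    {},
  ],
  finger_gap=0.03,
  clamp_n=40,
)

```text
clock: 3.75
ee_pos: [0.5052, 0.2504, 0.0379]
tcp_rot: [[-0.962, -0.273, 0.002], [-0.273, 0.962, 0.002], [-0.003, 0.001, -1.0]]
contact_force: [-1.9, 0.1, 6.4]
opening: 0.0434
grip_force: 41.8
```

Request:
drive_effector(
  deltas=[
    {"xyz":[0,0,-0.015]},
    {"xyz":[0,0,-0.035]},
    {"xyz":[0,0,-0.035]},
    {"xyz":[0,0,-0.035]},
    {"xyz":[0,0,-0.02]},
    {},
  ],
)

```text
clock: 4.35
ee_pos: [0.5061, 0.2504, 0.1805]
tcp_rot: [[-0.962, -0.272, 0.006], [-0.272, 0.962, 0.004], [-0.007, 0.002, -1.0]]
contact_force: [0.2, -0.3, -1.7]
opening: 0.0436
grip_force: 41.1
```

Request:
drive_effector(
  deltas=[
    {"xyz":[0.006,-0.015,0]},
    {"xyz":[0.006,-0.026,0]},
    {"xyz":[0.006,-0.026,0]},
    {"xyz":[0.006,-0.026,0]},
    {"xyz":[0.006,-0.013,0]},
    {},
    {},
  ],
)

```text
clock: 5.05
ee_pos: [0.5038, 0.1399, 0.1758]
tcp_rot: [[-0.962, -0.273, -0.001], [-0.273, 0.962, 0.0], [0.001, 0.001, -1.0]]
contact_force: [0.7, 0.7, -1.5]
opening: 0.0435
grip_force: 41.1
```

Run:
```python
from h import *
from bench import robot
c=robot.camera("wrist");np.savez("w2.npz",**c);cv2.imwrite("pics/w2.png",c["pixels"])
```

```text
(no output)
```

View pics/w2.png

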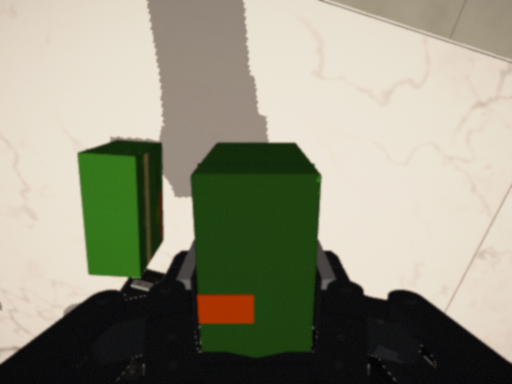

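Wrist view: base carton's bright top face is roughly (81,154)–(135,154)–(141,277)–(90,273); the held carton is level, top face (194,178)–(320,178)–(312,350)–(200,350).

Run:
```python
from h import *
c=dict(np.load("w2.npz"))
hsv=cv2.cvtColor(c["pixels"],cv2.COLOR_BGR2HSV)
print("row165",[tuple(hsv[165,x]) [2] for x in range(78,150,2)]); print("col110",[int(hsv[y,110,2]) for y in range(136,164,2)])
m=cv2.inRange(hsv,(40,120,85),(75,255,255)); m[:,170:]=0;m[:120]=0
k=max(cv2.findContours(m,0,2)[0],key=cv2.contourArea)
r=cv2.minAreaRect(k);print(r,cv2.approxPolyDP(k,6,True).ravel())
def quad(cs,z):
    p=np.array([onplane(c,*q,z)[:2] for q in cs]);e=p[3]-p[0]+p[2]-p[1]
    print(np.round(p,4).tolist(),"c",p.mean(0).round(4),"len",np.linalg.norm(p[3]-p[0]).round(3),np.linalg.norm(p[2]-p[1]).round(3),"wid",np.linalg.norm(p[1]-p[0]).round(3),np.linalg.norm(p[2]-p[3]).round(3),"yaw",np.degrees(np.arctan2(e[1],e[0])))
quad([(81,154),(135,154),(141,277),(90,273)],.074)
q=cv2.approxPolyDP(k,6,True).reshape(-1,2).astype(float)
if len(q)==4:
    q=q[np.argsort(q[:,1])]; a=q[:2][np.argsort(q[:2,0])];b=q[2:][np.argsort(q[2:,0])]
    quad([a[0],a[1],b[1],b[0]],.074)
quad([(194,178),(320,178),(312,350),(200,350)],.212)
```

```text
row165 [np.uint8(170), np.uint8(116), np.uint8(116), np.uint8(117), np.uint8(117), np.uint8(117), np.uint8(117), np.uint8(117), np.uint8(118), np.uint8(119), np.uint8(118), np.uint8(118), np.uint8(116), np.uint8(118), np.uint8(117), np.uint8(117), np.uint8(116), np.uint8(117), np.uint8(116), np.uint8(120), np.uint8(115), np.uint8(119), np.uint8(117), np.uint8(118), np.uint8(115), np.uint8(117), np.uint8(117), np.uint8(115), np.uint8(110), np.uint8(63), np.uint8(38), np.uint8(37), np.uint8(43), np.uint8(59), np.uint8(77), np.uint8(52)]
col110 [216, 197, 180, 91, 43, 40, 42, 46, 44, 76, 111, 116, 115, 117]
((108.91227722167969, 214.9820556640625), (126.44576263427734, 56.64214324951172), 87.51044464111328) [ 79 153  89 272 138 277 134 157]
[[0.5101, 0.0055], [0.4991, 0.0442], [0.6005, 0.0668], [0.6083, 0.0253]] c [0.5545 0.0354] len 0.1 0.104 wid 0.04 0.042 yaw 11.972393752319999
[[0.5097, 0.004], [0.5015, 0.0439], [0.6011, 0.0644], [0.6076, 0.0243]] c [0.555  0.0341] len 0.1 0.102 wid 0.041 0.041 yaw 11.686625524343414
[[0.4647, 0.1067], [0.4534, 0.1469], [0.5199, 0.1665], [0.5319, 0.1243]] c [0.4925 0.1361] len 0.069 0.069 wid 0.042 0.044 yaw 15.553109491903362
```

Request:
drive_effector(
  deltas=[
    {"xyz":[-0.0033,-0.014,0]},
    {"xyz":[-0.0033,-0.028,0]},
    {"xyz":[-0.0033,-0.032,0]},
    {"xyz":[-0.0033,-0.028,0]},
    {"xyz":[-0.0033,-0.0139,0]},
    {"r":[0,0,3.3]},
    {},
    {},
  ],
)

```text
clock: 5.9
ee_pos: [0.5518, 0.0335, 0.1761]
tcp_rot: [[-0.976, -0.22, -0.0], [-0.22, 0.976, 0.0], [0.0, 0.0, -1.0]]
contact_force: [-0.0, -0.3, -0.9]
opening: 0.044
grip_force: 41.1
```

Request:
drive_effector(
  deltas=[
    {"xyz":[0,0,0.02]},
    {"xyz":[0,0,0.02]},
    {"xyz":[0,0,0.015]},
    {},
    {},
    {},
  ],
)

```text
clock: 6.5
ee_pos: [0.5525, 0.0329, 0.1223]
tcp_rot: [[-0.976, -0.218, 0.002], [-0.218, 0.976, 0.0], [-0.002, -0.0, -1.0]]
contact_force: [-0.7, -0.2, -0.6]
opening: 0.0437
grip_force: 41.1
```

Run:
```python
from h import *
from bench import robot
print(robot.state()["ee_pos"])
out=[]
for n,(a,b,w,h) in (("side",(215,170,80,100)),("wrist",(60,100,300,280)),("top",(190,150,80,80))):
    c=robot.camera(n);np.savez(n+"3.npz",**c);f=560/h
    out.append(cv2.resize(c["pixels"][b:b+h,a:a+w],None,fx=280/h,fy=280/h,interpolation=cv2.INTER_CUBIC))
cv2.imwrite("pics/m3.png",np.hstack(out))
```

```text
[0.55248828 0.0328701  0.1222591 ]
```

View pics/m3.png

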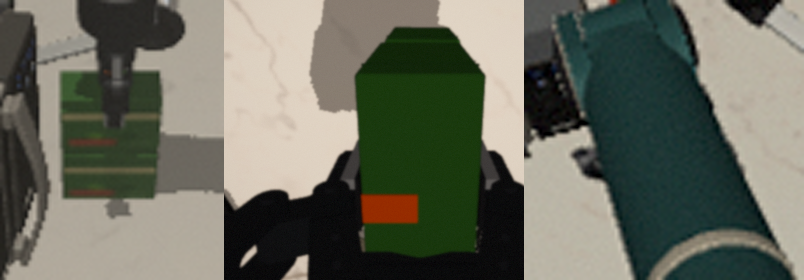

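Side crop shows the two cartons edge-aligned (62–160 upper, 63–157 lower), wrist crop shows them parallel. I'll lower the last centimetre.

Request:
drive_effector(
  deltas=[
    {"xyz":[0,0,0.004]},
    {"xyz":[0,0,0.003]},
    {"xyz":[0,0,0.002]},
    {},
    {},
  ],
)

```text
clock: 7.15
ee_pos: [0.5518, 0.0325, 0.1121]
tcp_rot: [[-0.976, -0.217, -0.0], [-0.217, 0.976, -0.0], [0.0, 0.0, -1.0]]
contact_force: [-0.3, 0.4, -2.4]
opening: 0.0436
grip_force: 41.2
```

Request:
drive_effector(
  deltas=[
    {"xyz":[0,0,0.001]},
    {},
    {},
  ],
)

```text
clock: 7.45
ee_pos: [0.5519, 0.0324, 0.1119]
tcp_rot: [[-0.976, -0.217, 0.0], [-0.217, 0.976, 0.0], [-0.0, 0.0, -1.0]]
contact_force: [-2.2, -0.1, 6.3]
opening: 0.0433
grip_force: 41.7
```

Contact (force moved from −2 to +6 N). Release, then rise.

Request:
drive_effector(
  deltas=[
    {},
    {},
    {},
    {},
  ],
  finger_gap=0.085,
)

```text
clock: 7.85
ee_pos: [0.5518, 0.0325, 0.1112]
tcp_rot: [[-0.976, -0.217, -0.0], [-0.217, 0.976, -0.0], [0.0, -0.0, -1.0]]
contact_force: [0.4, -0.2, -0.1]
opening: 0.0851
grip_force: 0.0
```

Request:
drive_effector(
  deltas=[
    {"xyz":[0,0,-0.015]},
    {"xyz":[0,0,-0.03]},
    {"xyz":[0,0,-0.04]},
    {"xyz":[0,0,-0.04]},
    {"xyz":[0,0,-0.03]},
    {},
    {},
  ],
)

```text
clock: 8.55
ee_pos: [0.5518, 0.0325, 0.2666]
tcp_rot: [[-0.976, -0.217, 0.001], [-0.217, 0.976, 0.0], [-0.001, 0.0, -1.0]]
contact_force: [0.3, -0.2, -0.4]
opening: 0.0851
grip_force: 0.0
```

Run:
```python
from h import *
from bench import robot
c=robot.camera("wrist");np.savez("w4.npz",**c);s=robot.camera("side")
b=cv2.resize(s["pixels"][125:265,190:310],None,fx=2.74,fy=2.74,interpolation=cv2.INTER_CUBIC)
cv2.imwrite("pics/w4.png",np.hstack([c["pixels"][:383][:, :450],b[:383]]))
```

```text
(no output)
```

View pics/w4.png

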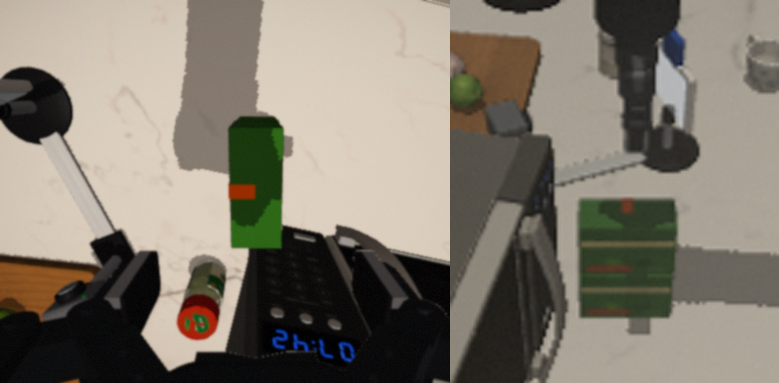

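Wrist crop: stacked carton top face at about (230,128)–(283,247), strip at (242,191); side crop: both cartons flush. Rig rail runs (50,140)–(103,240). Now I compute the aim.

Run:
```python
from h import *
c=dict(np.load("w4.npz"));t=dict(np.load("top0.npz"))
cs=[(230,128),(283,128),(281,247),(231,247)]
p=np.array([onplane(c,*q,.148)[:2] for q in cs]);e=p[3]-p[0]+p[2]-p[1];print(p.mean(0),np.degrees(np.arctan2(e[1],e[0])),np.linalg.norm(p[3]-p[0]),np.linalg.norm(p[1]-p[0]))
ctr=p.mean(0)
for a,b in (((42,143),(95,243)),((60,135),(112,235))):
    d=(onplane(c,*b,.008)-onplane(c,*a,.008));print("rail",np.degrees(np.arctan2(d[1],d[0])),onplane(c,*a,.008))
T=lambda x,y:(150+(x+.5)/4-.5,120+(y+.5)/4-.5)
for a,b in (((553,232),(440,145)),((563,208),(457,125))):
    d=onplane(t,*T(*b),.008)-onplane(t,*T(*a),.008);print("rail top",np.degrees(np.arctan2(d[1],d[0])))
piv=np.array([.5517,-.241])
for ctr in (p.mean(0),np.array([.5545,.034])):
    st=ctr+.022*np.array([np.sin(np.radians(12.3)),-np.cos(np.radians(12.3))]);d=st-piv;print(st,"dir",np.degrees(np.arctan2(d[1],d[0])))
```

```text
[0.55496462 0.03281305] 12.304280837331417 0.10187562768831329 0.04129315282741408
rail 31.43618390219777 [ 0.59236827 -0.2248925   0.008     ]
rail 31.920290977038817 [ 0.57788643 -0.20404294  0.008     ]
rail top 33.79287057928109
rail top 33.1424346559082
[0.55965129 0.01131805] dir 88.19503695945338
[0.55918667 0.012505  ] dir 88.30839679973218
```

Request:
drive_effector(
  deltas=[
    {"xyz":[0.0074,-0.018,0]},
    {"xyz":[0.0074,-0.036,0]},
    {"xyz":[0.0074,-0.042,0]},
    {"xyz":[0.0074,-0.042,0]},
    {"xyz":[0.0074,-0.042,0]},
    {"xyz":[0.0074,-0.036,0]},
    {"xyz":[0.0074,-0.03,0]},
    {"xyz":[0.0074,-0.0204,0]},
  ],
)

```text
clock: 9.45
ee_pos: [0.5505, -0.243, 0.2643]
tcp_rot: [[-0.977, -0.214, -0.003], [-0.214, 0.977, -0.0], [0.003, 0.001, -1.0]]
contact_force: [-0.1, -0.1, -0.0]
opening: 0.085
grip_force: 0.0
```

Request:
drive_effector(
  deltas=[
    {"r":[0,0,4]},
    {"r":[0,0,8]},
    {"r":[0,0,8]},
    {"r":[0,0,8]},
    {"r":[0,0,8]},
    {"r":[0,0,8]},
    {"r":[0,0,8]},
    {"r":[0,0,8]},
  ],
)

```text
clock: 10.25
ee_pos: [0.5509, -0.2402, 0.2644]
tcp_rot: [[-0.671, 0.741, -0.003], [0.741, 0.671, 0.001], [0.003, -0.002, -1.0]]
contact_force: [-0.3, -0.5, -0.1]
opening: 0.085
grip_force: 0.0
```

Request:
drive_effector(
  deltas=[
    {"r":[0,0,6]},
    {"r":[0,0,3.3]},
    {},
    {},
  ],
)

```text
clock: 10.65
ee_pos: [0.5513, -0.2402, 0.2651]
tcp_rot: [[-0.549, 0.836, -0.002], [0.836, 0.549, 0.0], [0.001, -0.002, -1.0]]
contact_force: [0.5, -0.1, 0.6]
opening: 0.0848
grip_force: 0.0
```

Run:
```python
from h import *
from bench import robot
c=robot.camera("wrist");np.savez("w5.npz",**c);cv2.imwrite("pics/w5.png",c["pixels"])
s=robot.state();print(s["ee_pos"],s["joints"].round(0) if hasattr(s["joints"],"round") else s["joints"])
```

```text
[ 0.55143622 -0.24026123  0.26539907] [ -4.  22.  31.  98. -12.  63.  65.]
```

View pics/w5.png

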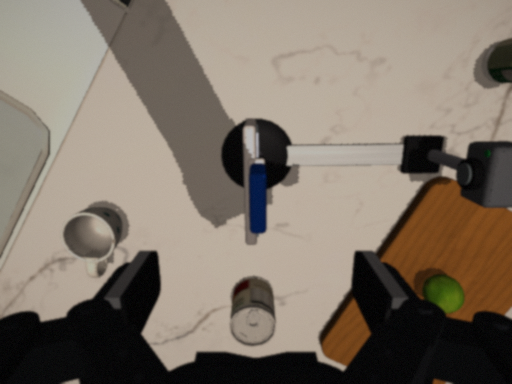

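Wrist view: tab at (258,165–232) upright in the image and midway between the pads (160…355); the rail is horizontal (288,155)–(400,153), confirming the rig's direction.

Run:
```python
from h import *
c=dict(np.load("w5.npz"))
h=cv2.cvtColor(c["pixels"],cv2.COLOR_BGR2HSV);m=cv2.inRange(h,(105,120,50),(130,255,255))
k=max(cv2.findContours(m,0,2)[0],key=cv2.contourArea);r=cv2.boundingRect(k);print(r,cv2.minAreaRect(k))
print("tab top",onplane(c,r[0]+r[2]/2,r[1]+r[3]/2,.195))
a=onplane(c,288,155,.008);b=onplane(c,400,153.5,.008);d=b-a;print(np.degrees(np.arctan2(d[1],d[0])),a)
a=onplane(c,257,155,0);print("foot",a)
```

```text
(250, 173, 16, 60) ((257.5, 202.5), (59.0, 15.0), 90.0)
tab top [ 0.5514517  -0.23749457  0.195     ]
34.09500690339743 [ 0.58287694 -0.21721795  0.008     ]
foot [ 0.55202565 -0.23919705  0.        ]
```

Request:
drive_effector(
  deltas=[
    {"xyz":[0,0,0.02]},
    {"xyz":[0,0,0.03]},
    {"xyz":[0,0,0.03]},
    {"xyz":[0,0,0.018]},
    {},
    {},
  ],
)

```text
clock: 11.3
ee_pos: [0.5518, -0.2407, 0.1685]
tcp_rot: [[-0.548, 0.836, -0.0], [0.836, 0.548, -0.0], [-0.0, -0.0, -1.0]]
contact_force: [0.1, -0.5, 0.2]
opening: 0.0849
grip_force: 0.0
```

Request:
drive_effector(
  deltas=[
    {},
    {},
    {},
    {},
    {},
    {},
    {},
    {},
  ],
  finger_gap=0,
  clamp_n=25,
)

```text
clock: 12.1
ee_pos: [0.5525, -0.2401, 0.1687]
tcp_rot: [[-0.548, 0.836, 0.001], [0.836, 0.548, 0.0], [-0.001, 0.001, -1.0]]
contact_force: [3.0, 2.1, 3.0]
opening: 0.0113
grip_force: 31.3
```

Gripped at 11–12 mm. Turn.

Request:
drive_effector(
  deltas=[
    {"r":[0,0,-3]},
    {"r":[0,0,-5]},
    {"r":[0,0,-6]},
    {"r":[0,0,-6]},
    {"r":[0,0,-5]},
    {"r":[0,0,-2.6]},
    {},
    {},
  ],
)

```text
clock: 12.9
ee_pos: [0.5531, -0.2394, 0.1687]
tcp_rot: [[-0.873, 0.487, 0.002], [0.487, 0.873, 0.001], [-0.002, 0.002, -1.0]]
contact_force: [2.7, 3.0, 2.6]
opening: 0.0111
grip_force: 31.3
```

Request:
drive_effector(
  deltas=[
    {},
    {},
    {},
    {},
  ],
)

```text
clock: 13.3
ee_pos: [0.5531, -0.2394, 0.1687]
tcp_rot: [[-0.873, 0.487, 0.002], [0.487, 0.873, 0.001], [-0.002, 0.002, -1.0]]
contact_force: [4.4, 3.2, 2.6]
opening: 0.0116
grip_force: 31.3
```

Run:
```python
from h import *
from bench import robot
c=robot.camera("wrist");np.savez("w6.npz",**c);s=robot.camera("side");np.savez("s6.npz",**s);t=robot.camera("top")
q=robot.state();print("yaw",np.degrees(np.arctan2(q["tcp_rot"][1][1],q["tcp_rot"][0][1])),q["moment"])
b=cv2.resize(s["pixels"][125:265,190:310],None,fx=2.74,fy=2.74,interpolation=cv2.INTER_CUBIC)
cv2.imwrite("pics/w6.png",np.hstack([c["pixels"][:383][:, :450],b[:383]]))
```

```text
yaw 60.86301468367261 [ 0.5742936  -0.74400025 -0.09191659]
```

View pics/w6.png

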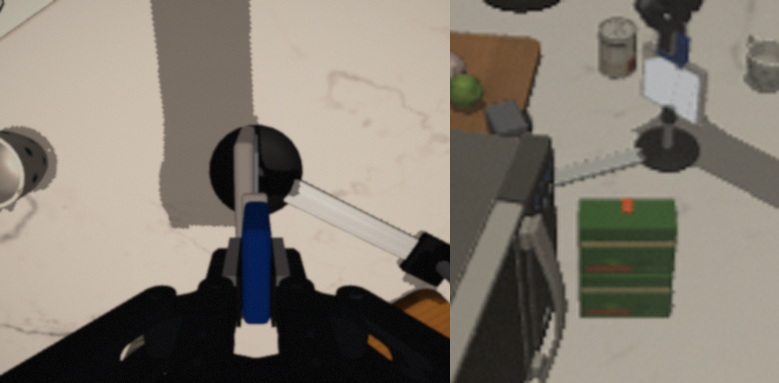

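Mirror tab is vertical in the wrist image, held between the pads (243–270), so it follows the tool; the stack is undisturbed. One check of the rail direction in this view.

Run:
```python
from h import *
c=dict(np.load("w6.npz"))
for a,b in (((300,182),(415,233)),((290,203),(403,256))):
    d=onplane(c,*b,.008)-onplane(c,*a,.008);print(np.degrees(np.arctan2(d[1],d[0])))
a=onplane(c,244,130,.155);b=onplane(c,241,235,.155);d=a-b;print("frame back edge yaw+90",np.degrees(np.arctan2(d[1],d[0]))-90)
```

```text
36.58343429822851
34.85709300402197
frame back edge yaw+90 58.597484143220925
```

Run:
```python
from bench import robot
print(robot.close_job())
```

```text
the job is handed in; nothing more can be done
None
```

I stacked the sticker carton on the lower carton and released it, turned the mirror so its normal sits at about 61° (line of sight about 88°, computed sticker direction 88.3°), and handed the job in still gripping the tab, about 13.5 s in; no verdict was returned.

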